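Dispense one jam pot and trap it on the run-out

TASK

Dispense one jam portion from the dispenser that holds the square pots: hold its release key down with one finger while the other finger, standing in the run-out, traps the pot that the spring throws out before it slides off the open front end. Once the pot has stopped, let the key come back up and leave the pot standing flat on the run-out, clear of the gate. Pick nothing up, and leave the round creamers' dispenser and all the other things where they are.

Things in the scene. Friction and masses are not known exactly. Their poses are not given: they have to be found in the camera images.
- jam_unit: Jam dispenser (the one with SQUARE pots), steel, fixed to the table, 344 mm long with its knob. Origin: at table height, on the slide's centre line under the magazine mouth; its x points to its back (front is -x), y to the side of its key, z up. In this frame (mm) the level slide floor is at z = 24 from x = -125 (open front end, no lip) to x = 150, magazine x -3 to 47.
- jam_top (a point): centre of the open top of the clear magazine that holds the stack: x = 22, z = 84 mm in the unit's frame (the top pot stands 6 mm proud); the magazine is 50 (x) by 45 (y) mm. Behind it a housing, 45 wide, 53 high, reaches to x = 153, then a rod with a black knob, 18 mm across, to x = 219 mm, left alone
- jam_pad (a point): centre of the top of the key's thumb pad, a steel plate 30 (x) by 31 (y) mm, 4 thick, beside the run-out: at x = -65, y = 48.5, z = 41 mm in the unit's frame with the key up, z = 28.5 fully down (4.5 mm above the slide floor). Its lever arm runs back from it along y = 30 to 33 mm
- jam_key (a joint): release key: 0 up, 0.06 rad fully down on its stop. Pressing the pad down sinks the two 5 mm gate prongs in front of the lowest pot; they free it at 0.035 to 0.045 rad (pad 7 to 9 mm down). It takes about 2 N to start and 3.5 N fully down (pad travel 12.5 mm); a spring lifts it again when let go
- jam_runout (a point): point on the run-out's floor straight across from the pad: x = -65, y = 0, z = 24 mm in the unit's frame. The run-out is 51 mm wide between 3 mm rails whose tops are at z = 32. A finger standing here with its tip 3 to 12 mm above the floor stops the pot; the tip need not touch the floor
- jam_ejector (a joint): spring ejector behind the lowest pot: 0 cocked, 0.047 m fired. It throws the pot along the run-out to the front at about 1 m/s once the gate is down, letting go of it when the pot's centre is at x = -27 mm in the unit's frame, and stays forward. Unstopped, the pot is off the front end within 0.2 s
- jam1: the lowest square jam pot, the one thrown out: white plastic tub with a foil lid, 37.5 x 37.5 x 22 mm, about 30 g, slippery. Origin: centre of its underside, z up. It starts in the magazine at x = 20.5, y = 0, z = 24 mm in the jam unit's frame
- jam2: the next jam pot, the same, standing on the first; it stays in the magazine and sinks under 1 mm
- creamer_unit: the other dispenser, same make, size and frame, with ROUND creamer cups (37 mm across, 22 mm high). To be left alone. Either dispenser may stand on either side
- creamer_key (a joint): angle of the creamer dispenser's key, same values; to be left alone
- creamer1: the lowest round creamer cup; origin at the centre of its underside
- spare_pot: a loose square jam pot standing on the table in front, 37.5 x 37.5 x 22 mm; to be left alone
- sugar_jar: sugar jar with green glass lid, 92 mm across, 102 mm high, between the dispensers; origin under its centre
- sweetener: sweetener bottle, 48 mm across, 130 mm high; origin under its centre
- mug: white mug, 80 mm across, 88 mm high; origin under its centre
- spoon: steel spoon, 150 mm long, lying along its x; origin near its middle
- napkins: clear napkin box with a napkin stack, 150 x 150 x 89 mm; origin under its centre

How it is judged:
By the outcome, as a careful person would: the job done as asked, in the order asked, and still so for the second after the job is handed in, with the robot touching nothing.
It also fails if it takes over 29 s, if anything falls off the work surface, if the arm or the gripper's body presses on something with over 40 N, if the wrist force passes 120 N, or if a joint passes its speed limit or range.

ROBOT

A 6-joint arm with a two-finger parallel gripper is mounted at the origin on the work surface. World frame = base frame: x ahead of the robot, y to its left, z up, the work surface at z = 0. Lengths are in m, angles in rad, forces in N, time in s.
With the tool pointing down it reaches from about 0.3 to 0.825 m from the base axis. Payload 5.4 kg.
Tool frame: the origin (TCP) lies on the centre line of the jaws, within the pads' length; the fingertips stand 19 mm ahead of it and the grasp point (between the pads) is the TCP (r.tips_ahead is the distance from the TCP to the fingertips, in m); z points along the fingers, y is the line along which they close (so a half turn about z gives the same grasp; the last joint's range is limited). The gripper opens to 92 mm and grips with 3 to 60 N. Pads are 20 mm wide; open, the fingers measure 128 mm over their backs; the gripper's body (75 mm by 189 mm) begins 69 mm behind the grasp point.
Start: joints at [-1.338, 0.158, 1.597, -0, 1.386, -0.21], TCP at [0.246, -0.52, 0.234] pointing down, gripper open.
Joint ranges: [-2.91, 2.91], [-0.94, 2.29], [0.18, 2.7], [-1.29, 4.43], [0.17, 2.64], [-3, 3]. Speed limits (rad/s): [2.57, 2.57, 3.14, 3.14, 3.14, 3.14].

INTERFACE

Orientations are given as a unit quaternion [x, y, z, w].
In Python, from station import r gives the robot as it stands.
- The arm moves only by the tool send_rows, never from a script. Its argument "rows" is a list of rows, each an object with "claw": the closure in counts, from 0 (fully open) to 255 (shut); "linear": the shift along the tool's x, y, z in m, a list of three; "spin": the turn about the tool's z in rad. A call has 1 to 8 rows; each row is the pose to reach, as a shift and turn from the pose commanded when the call began, along the tool's axes at that moment; what a row does not reach only later rows make up. A row lasts 1/10 s, in which the tool goes at most 50 mm and 8.59 degrees, less where a joint would pass 70% of its speed; a pose out of reach is approached as far as the arm can. A call with a gripper value outside its range is refused whole. The fingers move at their own pace and stop on an object; "squeeze" is the grip in N (left out, the last holds). Time passes only in rows, so rows that repeat a pose let the fingers close. It gives the time, the measured TCP pose, the force, the opening and the grip force at its end, in the units of the state.
- r.read_state(): the state, without advancing time (a new reading comes with each control period).
- r.camera(name): name is "side" or "top"; returns the picture (400x640x3 uint8, red, green, blue); there is no depth.
- r.camera_model(name): a dict with "camera_matrix" (3x3 intrinsics, pixels), "rvec" (rotation vector, rad) and "tvec" (3), from world to camera coordinates, as OpenCV has them. Camera axes: x right, y down, z forward; pixel columns grow to the right and rows downward; lengths in m; the calibration is good to about 2 mm. A picture is of the moment at which its call begins. camera_model takes no time and is no camera call.
- r.hand_in(): hands the job in; it is judged then, once.
The state is a dict: "clock": time; "joint_pos": joint angles; "joint_vel": joint speeds; "effort": joint torques, N m; "tool_pos": TCP position; "orientation": TCP orientation; "contact_force": force on the tool from outside, world axes, zero at the start; "ft_torque": the same for the moment, N m; "finger_gap": finger opening in m; "grip_force": force on a finger pad.
Only numpy, scipy, OpenCV 4.12 (cv2) and the standard library are available. Lean on these libraries where they do the work, as an engineer would, in place of code of your own. Each camera call takes 0.05 s, during which the arm holds its last target. There are 200 camera calls.

## Working session

There is one attempt and no reset: what is moved stays moved. The work goes in short steps, Python scripts to look and compute and a tool call to move; the robot and the scene stay as the last step left them, time stands still between calls to the robot, and variables do not carry over. Pictures are saved under pics/ and viewed, at most 10 in all, crops included, and the job is handed in when it is done.

Besides the shell and the picture viewer there is one more tool, called after ">>>" by a JSON object that holds its "method" and its "body". send_rows: Moves the arm, as the interface text tells. Its arguments: {"type":"object","properties":{"rows":{"type":"array","items":{"type":"object","properties":{"claw":{"type":"number"},"linear":{"type":"array","items":{"type":"number"}},"spin":{"type":"number"}}}},"squeeze":{"type":"number"}},"required":["rows"]}

```bash
mkdir -p pics; python3 - <<'E'
from station import r
import cv2
for n in("top","side"):
    cv2.imwrite(f"pics/{n}0.png",r.camera(n)[:,:,::-1]); print(n,r.camera_model(n))
s=r.read_state();print(s['clock'],s['tool_pos'],s['orientation'],s['finger_gap'],s['contact_force'])
E
```

```text
top {'camera_matrix': array([[464.92309229,   0.        , 315.37130805],
       [  0.        , 464.92309229, 201.8005381 ],
       [  0.        ,   0.        ,   1.        ]]), 'rvec': array([ 2.16430496, -2.16193086,  0.09479373]), 'tvec': array([-0.0060399 ,  0.56075336,  1.1617434 ])}
side {'camera_matrix': array([[438.45439187,   0.        , 317.27727982],
       [  0.        , 438.45439187, 202.32071897],
       [  0.        ,   0.        ,   1.        ]]), 'rvec': array([ 0.8579832 , -2.53671634,  1.06820638]), 'tvec': array([0.43575744, 0.3243954 , 0.89102624])}
0.1 [ 0.24622387 -0.51906185  0.23274703] [ 9.75593485e-01  2.19583008e-01 -8.49242807e-06 -8.08682754e-04] 0.09179090626580819 [ 0.60839305  0.5704165  -0.48846125]
```

View pics/top0.png

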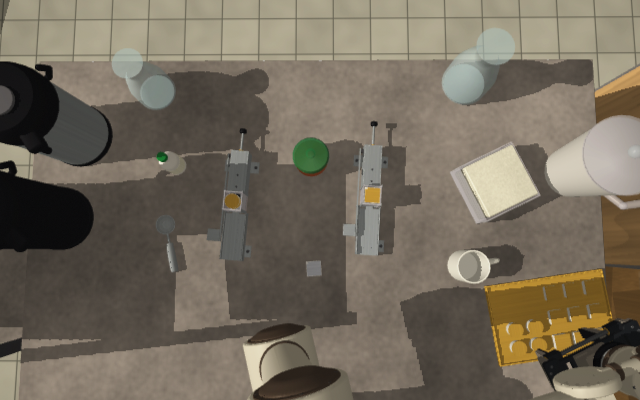

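View pics/side0.png

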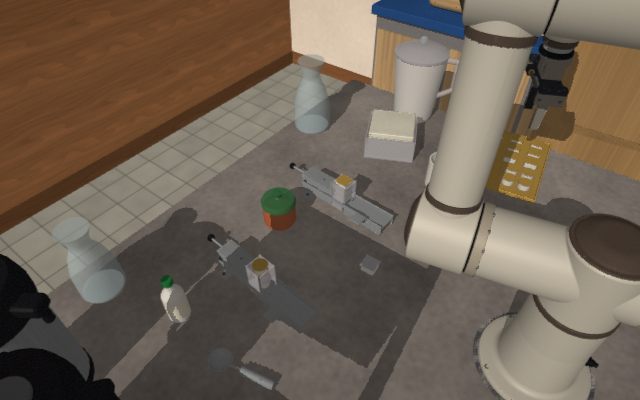

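```bash
python3 - <<'E'
import cv2,numpy as np
t=cv2.imread("pics/top0.png")
a=cv2.resize(t[115:270,200:275],None,fx=3.8,fy=3.8,interpolation=cv2.INTER_CUBIC)
b=cv2.resize(t[115:270,335:410],None,fx=3.8,fy=3.8,interpolation=cv2.INTER_CUBIC)
a=cv2.convertScaleAbs(a,alpha=1.7)
cv2.imwrite("pics/z.png",np.hstack([a,b]))
E
```

```text
(no output)
```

View pics/z.png

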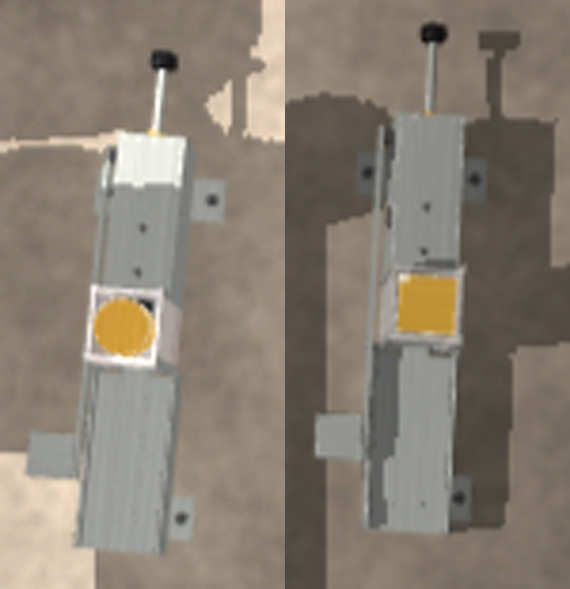

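```bash
cat > h.py <<'E'
import cv2,numpy as np
from station import r
def ray(n,u,v,z):
    m=r.camera_model(n);R=cv2.Rodrigues(m['rvec'])[0];C=-R.T@m['tvec']
    d=R.T@np.linalg.inv(m['camera_matrix'])@[u,v,1.]
    return (C+d*(z-C[2])/d[2])[:2]
def proj(n,P):
    m=r.camera_model(n);return cv2.projectPoints(np.array(P,float),m['rvec'],m['tvec'],m['camera_matrix'],None)[0][:,0]
E
python3 - <<'E'
from h import *
from scipy.optimize import least_squares
t=cv2.imread("pics/top0.png");hsv=cv2.cvtColor(t,cv2.COLOR_BGR2HSV)
m=cv2.inRange(hsv,(12,120,120),(30,255,255));m[:, :355]=0;m[:,390:]=0;m[:180]=0;m[210:]=0
ys,xs=np.nonzero(m);print(xs.mean(),ys.mean(),len(xs))
f=lambda x,y:(335+(x-285+.5)/3.8-.5,115+(y+.5)/3.8-.5)
obs=[((xs.mean(),ys.mean()),.090,(.0205,0)),(f(339,436),.041,(-.065,.0485)),(f(364,525),.032,(-.125,.0285)),(f(450,531),.032,(-.125,-.0285)),(f(398,115),.053,(.153,.0225)),(f(465,117),.053,(.153,-.0225))]
W=np.array([ray("top",*o[0],o[1]) for o in obs]);L=np.array([o[2] for o in obs])
def T(p,L): c,s=np.cos(p[2]),np.sin(p[2]);return L@np.array([[c,s],[-s,c]])+p[:2]
q=least_squares(lambda p:(T(p,L)-W).ravel(),[.6,0,0]).x
print(q,np.round((T(q,L)-W)*1000,1))
for n,l in(("pad",(-.065,.0485)),("run",(-.065,0)),("lid",(.022,0))):print(n,T(q,np.array([l])))
s=cv2.imread("pics/side0.png")
pts=[(-.125,.0285,.032),(-.125,-.0285,.032),(.219,0,.04),(.0205,0,.09),(-.065,.0485,.041)]
for (x,y,z) in pts:
    P=T(q,np.array([[x,y]]))[0]; u=proj("side",[[*P,z]])[0]; print(np.round(u,1)); cv2.circle(s,tuple(int(k*16) for k in u),24,(0,0,255),-1,shift=4)
cv2.imwrite("pics/s1.png",cv2.resize(s[150:250,270:420],None,fx=5,fy=5))
E
```

```text
372.14622641509436 194.75471698113208 212
[ 0.55180719 -0.1426303  -0.06159647] [[ 0.5  0.1]
 [ 0.1 -0.3]
 [-2.4  0.2]
 [-2.1  0.2]
 [ 2.6  0.1]
 [ 1.3 -0.2]]
pad [[ 0.489916   -0.09022104]]
run [[ 0.48693046 -0.13862906]]
lid [[ 0.57376546 -0.14398457]]
[380.2 226.6]
[392.8 214.5]
[290.1 163.3]
[343.4 179.4]
[356.9 217.4]
```

View pics/s1.png

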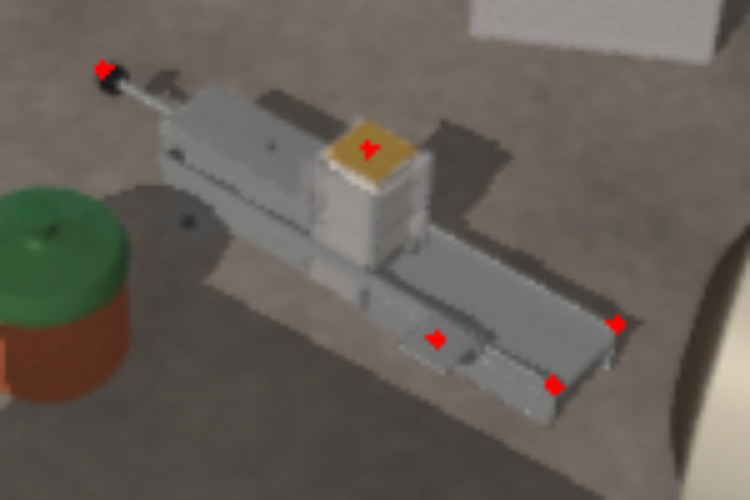

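```bash
cat >> h.py <<'E'
from scipy.spatial.transform import Rotation as Ro
Q=[0.55180719,-0.1426303,-0.06159647]
def U(x,y): c,s=np.cos(Q[2]),np.sin(Q[2]);return np.array([c*x-s*y+Q[0],s*x+c*y+Q[1]])
def go(x,y,ztip):
    s=r.read_state();R=Ro.from_quat(s['orientation']);d=np.r_[U(x,y),ztip+r.tips_ahead]-s['tool_pos']
    a=np.arctan2(*R.as_matrix()[[1,0],0]); print(s['clock'],'d',np.round(R.inv().apply(d)*1000,1),'spin',a-Q[2],'gap',s['finger_gap'],'F',np.round(s['contact_force'],1),'tip',s['tool_pos'][2]-r.tips_ahead, 'tilt',R.as_matrix()[2])
E
python3 -c "
from h import *
go(-.065,.02425,.15)"
```

```text
0.1 d [ 392.2 -261.7   64.3] spin 0.5043704011866204 gap 0.09179090626580819 F [ 0.6  0.6 -0.5] tip 0.21374703354254898 tilt [ 3.38575668e-04 -1.58162084e-03 -9.99998692e-01]
```

>>> {"method": "send_rows", "body": {"rows": [{"claw": 170,"linear": [0.04,-0.026,0],"spin": 0.05},{"claw": 170,"linear": [0.08,-0.052,0],"spin": 0.1},{"claw": 170,"linear": [0.12,-0.079,0.0],"spin": 0.15},{"claw": 170,"linear": [0.16,-0.105,0.0],"spin": 0.2},{"claw": 170,"linear": [0.2,-0.131,0.01],"spin": 0.25},{"claw": 170,"linear": [0.24,-0.157,0.02],"spin": 0.31},{"claw": 170,"linear": [0.28,-0.184,0.03],"spin": 0.37},{"claw": 170,"linear": [0.32,-0.21,0.04],"spin": 0.43}]}}

```text
clock: 0.9
tool_pos: [0.4459, -0.1907, 0.193]
orientation: [1.0, 0.005, -0.0, -0.0]
contact_force: [1.4, -0.5, 1.0]
finger_gap: 0.0311
grip_force: 0.0
```

```bash
python3 -c "
from h import *
go(-.065,.02425,.10)"
```

```text
0.9 d [ 43.3 -75.8  74. ] spin 0.07173883944507392 gap 0.03105599915225486 F [ 1.4 -0.5  1. ] tip 0.1740166997269397 tilt [-9.97660177e-05 -9.67442689e-05 -9.99999990e-01]
```

>>> {"method": "send_rows", "body": {"rows": [{"claw": 170,"linear": [0.02,-0.035,0.02],"spin": 0.04},{"claw": 170,"linear": [0.04,-0.07,0.05],"spin": 0.072},{"claw": 170,"linear": [0.0433,-0.0758,0.08],"spin": 0.072},{"claw": 170,"linear": [0.0433,-0.0758,0.1],"spin": 0.072},{"claw": 170,"linear": [0.0433,-0.0758,0.11],"spin": 0.072},{"claw": 170,"linear": [0.0433,-0.0758,0.11],"spin": 0.072}]}}

```text
clock: 1.5
tool_pos: [0.4866, -0.1159, 0.0822]
orientation: [1.0, -0.03, -0.002, -0.001]
contact_force: [0.5, -0.6, 0.2]
finger_gap: 0.0305
grip_force: 0.0
```

```bash
python3 -c "
from h import *
s=r.camera('side')[:,:,::-1].copy();t=r.camera('top')[:,:,::-1].copy()
go(-.065,.02425,.05)
a=cv2.resize(s[140:260,270:430],(640,480),interpolation=cv2.INTER_CUBIC)
cv2.imwrite('pics/s2.png',a);cv2.imwrite('pics/t2.png',cv2.resize(t[150:270,290:450],(640,480),interpolation=cv2.INTER_CUBIC))"
```

```text
1.6 d [-0.  -2.5 15.4] spin 0.001730208961053914 gap 0.030848294525982246 F [-0.1  0.2 -0.2] tip 0.06544027645097737 tilt [ 1.09643499e-03  4.96567506e-04 -9.99999276e-01]
```

View pics/s2.png

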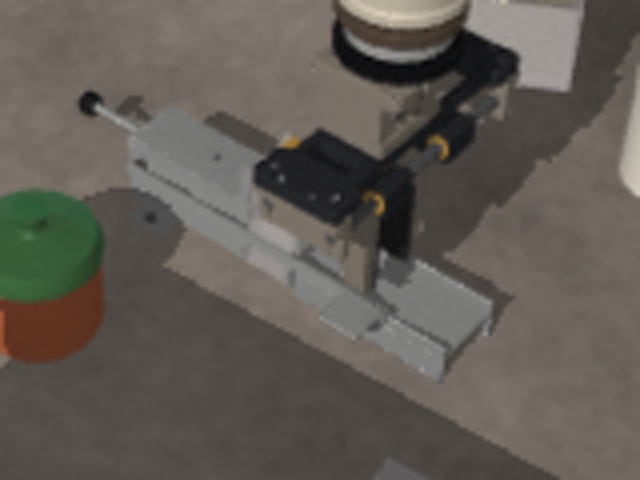

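```bash
python3 -c "
from h import *
for y in (8.75,17,27,33,39.5,45,49,57.5):
  for x in(-55,-75): print(y-2.5,x,np.round((proj('side',[[*U(x/1e3,(y-2.5)/1e3),.0655]])[0]-[270,140])*4))
"
```

```text
6.25 -55 [377. 241.]
6.25 -75 [402. 255.]
14.5 -55 [369. 248.]
14.5 -75 [394. 262.]
24.5 -55 [360. 256.]
24.5 -75 [385. 270.]
30.5 -55 [354. 261.]
30.5 -75 [379. 275.]
37.0 -55 [348. 266.]
37.0 -75 [373. 280.]
42.5 -55 [343. 271.]
42.5 -75 [368. 285.]
46.5 -55 [339. 274.]
46.5 -75 [364. 289.]
55.0 -55 [331. 281.]
55.0 -75 [356. 296.]
```

```bash
python3 -c "
import cv2
a=cv2.imread('pics/s2.png')[140:400,230:520];cv2.imwrite('pics/s2z.png',cv2.convertScaleAbs(cv2.resize(a,None,fx=2.2,fy=2.2),alpha=1.4))"
```

```text
(no output)
```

View pics/s2z.png

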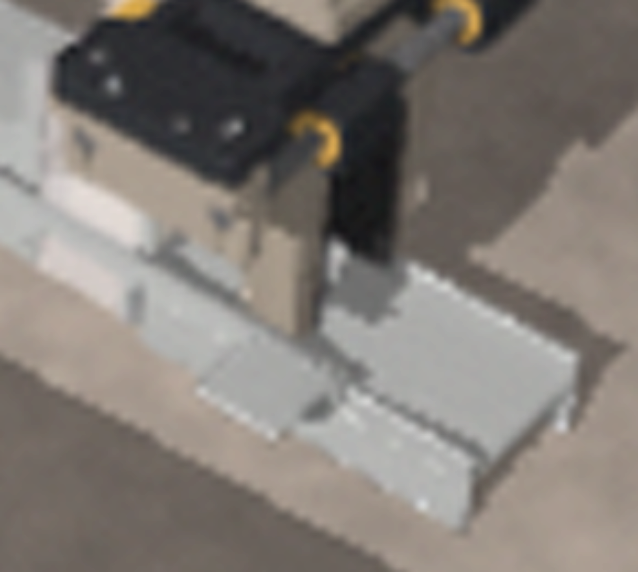

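>>> {"method": "send_rows", "body": {"rows": [{"claw": 150,"linear": [0,-0.002,0.005]},{"claw": 150,"linear": [0,-0.002,0.01]},{"claw": 150,"linear": [0,-0.002,0.01]},{"claw": 150,"linear": [0,-0.002,0.01]}]}}

```text
invalid input at $.rows[0]: expected keys claw, linear, spin
```

```bash
python3 -c "
from h import *
go(-.065,.02425,.05)"
```

```text
1.6 d [-0.  -2.5 15.4] spin 0.001730208961053914 gap 0.030848294525982246 F [-0.1  0.2 -0.2] tip 0.06544027645097737 tilt [ 1.09643499e-03  4.96567506e-04 -9.99999276e-01]
```

>>> {"method": "send_rows", "body": {"rows": [{"claw": 150,"linear": [0,-0.002,0.005],"spin": 0},{"claw": 150,"linear": [0,-0.002,0.01],"spin": 0},{"claw": 150,"linear": [0,-0.002,0.01],"spin": 0},{"claw": 150,"linear": [0,-0.002,0.01],"spin": 0}]}}

```text
clock: 2.0
tool_pos: [0.4879, -0.1144, 0.0736]
orientation: [1.0, -0.03, -0.0, -0.0]
contact_force: [-0.7, 0.8, -0.1]
finger_gap: 0.038
grip_force: 0.0
```

```bash
python3 -c "
from h import *
go(-.065,.02425,.05)"
```

```text
2.0 d [0.5 0.  4.6] spin 0.0022879702854491923 gap 0.03804479984873801 F [-0.7  0.8 -0.1] tip 0.05464067194713562 tilt [-2.15995936e-05 -1.84340961e-05 -1.00000000e+00]
```

>>> {"method": "send_rows", "body": {"rows": [{"claw": 150,"linear": [0,0,0.006],"spin": 0},{"claw": 150,"linear": [0,0,0.012],"spin": 0},{"claw": 150,"linear": [0,0,0.018],"spin": 0},{"claw": 150,"linear": [0,0,0.025],"spin": 0},{"claw": 150,"linear": [0,0,0.025],"spin": 0},{"claw": 150,"linear": [0,0,0.025],"spin": 0},{"claw": 150,"linear": [0,0,0.025],"spin": 0},{"claw": 150,"linear": [0,0,0.025],"spin": 0}]}}

```text
clock: 2.8
tool_pos: [0.488, -0.1144, 0.0486]
orientation: [1.0, -0.03, 0.0, 0.0]
contact_force: [0.2, -0.1, 3.3]
finger_gap: 0.0379
grip_force: 1.4
```

```bash
python3 -c "
from h import *
t=r.camera('top')[:,:,::-1].copy();s=r.camera('side')[:,:,::-1].copy()
go(-.065,.02425,.0285)
c=lambda i,y,x:cv2.resize(i[y:y+120,x:x+100],(400,480),interpolation=cv2.INTER_CUBIC)
cv2.imwrite('pics/3.png',cv2.hconcat([c(t,150,320),c(s,150,310)]))"
```

```text
2.9 d [0.4 0.  1.1] spin 0.0023706953269336598 gap 0.0379502605642006 F [-0.7 -0.1  3.2] tip 0.02962507554179136 tilt [ 2.63541386e-04  1.21780707e-04 -9.99999958e-01]
```

View pics/3.png

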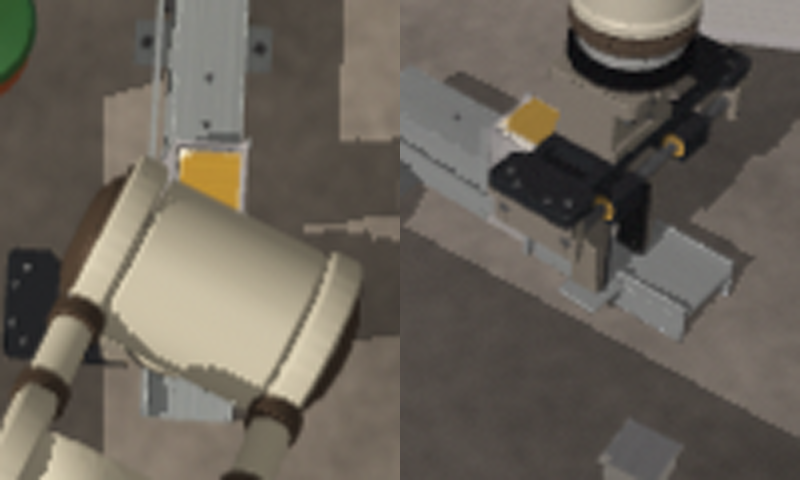

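>>> {"method": "send_rows", "body": {"rows": [{"claw": 150,"linear": [0,0,-0.004],"spin": 0},{"claw": 150,"linear": [0,0,-0.008],"spin": 0},{"claw": 150,"linear": [0,0,-0.013],"spin": 0},{"claw": 150,"linear": [0,0,-0.02],"spin": 0},{"claw": 150,"linear": [0,0,-0.03],"spin": 0},{"claw": 150,"linear": [0,0,-0.05],"spin": 0},{"claw": 150,"linear": [0,0,-0.08],"spin": 0},{"claw": 150,"linear": [0,0,-0.12],"spin": 0}]}}

```text
clock: 3.7
tool_pos: [0.4865, -0.1136, 0.1686]
orientation: [1.0, -0.03, -0.002, -0.001]
contact_force: [0.9, 0.3, -0.0]
finger_gap: 0.0379
grip_force: 0.0
```

>>> {"method": "send_rows", "body": {"rows": [{"claw": 150,"linear": [0,0.04,-0.01],"spin": 0},{"claw": 150,"linear": [0,0.08,-0.02],"spin": 0},{"claw": 150,"linear": [0,0.12,-0.02],"spin": 0},{"claw": 150,"linear": [0,0.16,-0.02],"spin": 0},{"claw": 150,"linear": [0,0.2,-0.02],"spin": 0},{"claw": 150,"linear": [0,0.24,-0.02],"spin": 0},{"claw": 150,"linear": [0,0.24,-0.02],"spin": 0}]}}

```text
clock: 4.4
tool_pos: [0.4727, -0.3582, 0.1892]
orientation: [0.999, -0.032, 0.0, 0.001]
contact_force: [-0.6, 0.4, -0.5]
finger_gap: 0.0378
grip_force: 0.0
```

```bash
python3 -c "
from h import *
t=r.camera('top')[:,:,::-1].copy();s=r.camera('side')[:,:,::-1].copy()
go(-.065,.02425,.0285)
c=lambda i,y,x:cv2.resize(i[y:y+120,x:x+100],(400,480),interpolation=cv2.INTER_CUBIC)
cv2.imwrite('pics/4.png',cv2.hconcat([c(t,150,320),c(s,150,310)]))"
```

```text
4.5 d [   0.5 -240.   141.4] spin 0.0010449996530811148 gap 0.03771092156668432 F [ 0.3  0.6 -0.3] tip 0.16972385929230768 tilt [-2.64433323e-04 -8.07798301e-04 -9.99999639e-01]
```

View pics/4.png

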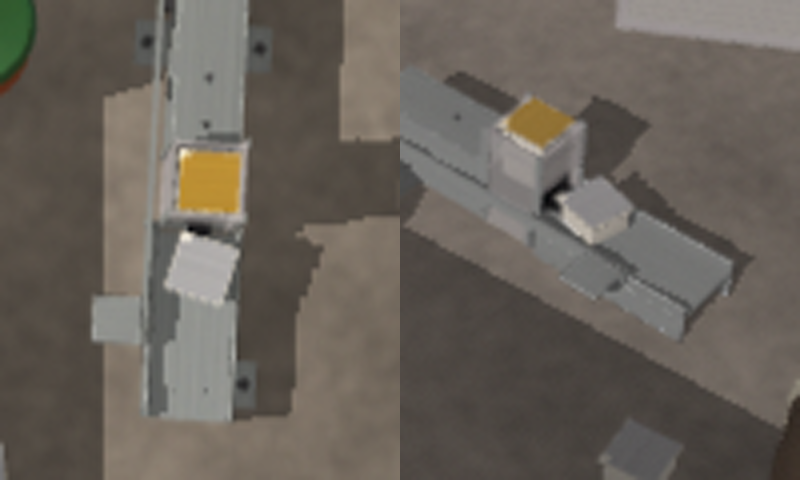

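```bash
python3 -c "
from h import *
c,s=np.cos(Q[2]),np.sin(Q[2])
for n,off,P in(('top',(320,150),[(187,232),(238,250),(218,305),(166,285)]),('side',(310,150),[(195+0,178),(235,210),(192,230),(158,199)])):
  if n=='side': P=[(x+400,y) for x,y in P]; P=[(x-0,y) for x,y in [(597,178),(635,210),(594,230),(558,195)]]; P=[(x-400,y) for x,y in P]
  L=[]
  for x,y in P:
    d=ray(n,off[0]+x/4-.4,off[1]+y/4-.4,.046)-Q[:2];L.append([c*d[0]+s*d[1],-s*d[0]+c*d[1]])
  L=np.array(L)*1e3;print(np.round(L,1),L.mean(0).round(1),np.linalg.norm(L-np.roll(L,1,0),axis=1).round(1))
"
```

```text
[[ -8.    8.3]
 [-17.3 -24.2]
 [-52.6 -13.5]
 [-42.1  19.6]] [-30.   -2.5] [36.  33.8 36.9 34.7]
[[-18.5 -20.5]
 [-56.4 -12.1]
 [-47.2  20.6]
 [ -8.8   9.8]] [-32.7  -0.6] [31.8 38.8 34.  39.9]
```

```bash
python3 -c "
from h import *
t=r.camera('top')[:,:,::-1].copy();s=r.camera('side')[:,:,::-1].copy()
a=cv2.imread('pics/side0.png');b=cv2.imread('pics/top0.png')
for p,q,(u,v) in((a,s,(357,218)),(b,t,(349,230))):
  A=cv2.cvtColor(p,6)[v-10:v+10,u-12:u+12];B=cv2.cvtColor(q,6)[v-10:v+10,u-12:u+12];print(np.abs(A.astype(int)-B).mean(), cv2.phaseCorrelate(A.astype(np.float32),B.astype(np.float32)))
c=lambda i:cv2.resize(i[175:240,335:400],(390,390),interpolation=cv2.INTER_CUBIC)
cv2.imwrite('pics/5.png',cv2.hconcat([c(a),c(s)]))"
```

```text
3.2104166666666667 ((-0.35411192612567177, 0.2940058519710469), 0.673685543735822)
2.464583333333333 ((0.09684267969695703, 0.04030726150458541), 0.9914609064658483)
```

View pics/5.png

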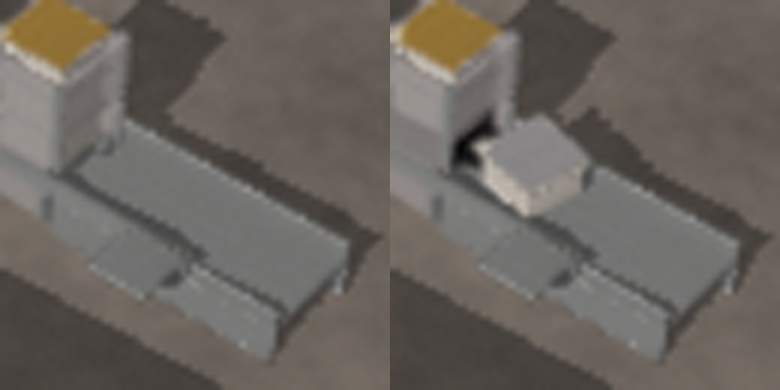

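```bash
python3 -c "
from station import r
print(r.hand_in())"
```

```text
the job is handed in; nothing more can be done
None
```

The jam pot was released and trapped by the finger. It now stands flat on the run-out, turned by about 17°, with its nearest corner about 8 mm in front of the magazine mouth and clear of the gate. The key is back up, and the job was handed in with about 4.6 s on the clock.

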